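Put the slim grooming case back between the clear bins

ROBOT

A 6-joint arm with a two-finger parallel gripper is mounted at the origin on the work surface. World frame = base frame: x ahead of the robot, y to its left, z up, the work surface at z = 0. Lengths are in m, angles in rad, forces in N, time in s.
With the tool pointing down it reaches from about 0.325 to 0.75 m from the base axis. Payload 7.6 kg.
Tool frame: the origin (TCP) lies on the centre line of the jaws, within the pads' length; the fingertips stand 11 mm ahead of it and the grasp point (between the pads) lies 8 mm behind it; z points along the fingers, y is the line along which they close (so a half turn about z gives the same grasp; the last joint's range is limited). The gripper opens to 85 mm and grips with 20 to 120 N. Pads are 22 mm wide; open, the fingers measure 114 mm over their backs; the gripper's body (76 mm by 85 mm) begins 54 mm behind the grasp point. The pads swing forward as they close: fully open they stand 13 mm farther back than shut.
Start: joints at [-0.07, 0.052, 1.401, -0, 1.689, -0.07], TCP at [0.525, 0, 0.242] pointing down, gripper open.
Joint ranges: [-2.9, 2.9], [-0.91, 2.17], [0.12, 2.37], [-1.06, 4.2], [0.26, 2.73], [-2.93, 2.93]. Speed limits (rad/s): [2.57, 2.57, 3.01, 3.14, 3.14, 3.14].

INTERFACE

Orientations are given as a rotation vector (axis times angle).
In Python, from cell import sensors, imaging, workorder gives the robot as it stands.
- The arm moves only by the tool drive_tool, never from a script. Its argument "motion" is a list of rows, each an object of numbers: "grip": the opening, from -1 (shut) to 1 (fully open); "x", "y", "z": the shift along the tool's x, y, z in mm; "ax", "ay", "az": the turn, a rotation vector about the tool's x, y, z in rad. In form: [{"grip": .., "x": .., "y": .., "z": .., "ax": .., "ay": .., "az": ..}, ...]. A call has exactly 8 rows; each row is the pose to reach, as a shift and turn from the pose commanded when the call began, along the tool's axes at that moment; what a row does not reach only later rows make up. A row lasts 1/8 s, in which the tool goes at most 62.5 mm and 10.7 degrees, less where a joint would pass 70% of its speed; a pose out of reach is approached as far as the arm can. A call with a gripper value outside its range is refused whole. The fingers move at their own pace and stop on an object; "newtons" is the grip in N (left out, the last holds). Time passes only in rows, so rows that repeat a pose let the fingers close, or fill a call up. It gives the time, the measured TCP pose, the force, the opening and the grip force at its end, in the units of the state.
- sensors.state(): the state, without advancing time (a new reading comes with each control period).
- imaging.camera(name): name is "scene" or "side" or "wrist"; returns the picture (384x512x3 uint8, red, green, blue); there is no depth.
- imaging.camera_info(name): a dict with "fx", "fy", "cx", "cy" (pixels), "dist" ([k1, k2, p1, p2, k3] as OpenCV has them; the pictures are not rectified), "position" and "orientation" of the camera in the world; the wrist camera has in their place "tool_from_camera" (4x4, takes a point from camera to tool coordinates, whose origin is the TCP and whose axes are the flange's). Camera axes: x right, y down, z forward; pixel columns grow to the right and rows downward; lengths in m; the calibration is good to about 2 mm. A picture is of the moment at which its call begins: read the wrist's pose just before it. camera_info takes no time and is no camera call.
- workorder.sign_off(): hands the job in; it is judged then, once.
The state is a dict: "time": time; "joints": joint angles; "dq": joint speeds; "joint_efforts": joint torques, N m; "eef_pos": TCP position; "tool_rot": TCP orientation; "force": force on the tool from outside, world axes, zero at the start; "torque": the same for the moment, N m; "finger_gap": finger opening in m; "gripper_force": force on a finger pad.
Only numpy, scipy, OpenCV 4.12 (cv2) and the standard library are available. Lean on these libraries where they do the work, as an engineer would, in place of code of your own. Each camera call takes 0.05 s, during which the arm holds its last target. There are 200 camera calls.

TASK

Slide the slim teal case, standing upright and pointed nose first, into the narrow gap between the two clear bins under the wire shelf, letting its nose push the bins apart rather than opening the gap beforehand, until its nose is home against the back stop and its rear is flush with the bins' fronts. Leave it standing snugly between them, let go of it, and do not bump the shelf or the bins with the robot or disturb the jar, the hairbrush or the spoon rest.

Things in the scene. Friction and masses are not known exactly. Their poses are not given: they have to be found in the camera images.
- case_centre (a point): Centre of the loose, upright slim teal case: rigid, 140 mm long, 30 mm wide, 88 mm high, about 0.26 kg; this point is 44 mm above its underside. x points to its nose, y across its width, z up. Sides flat and parallel over the rear 110 mm; the front 30 mm tapers in plan to the nose. White seam line, dark plate on the rear end. It starts left or right of the rail unit.
- case_nose (a point): Tip of the case's rounded nose (8 mm wide), 70 mm ahead (+x) of its centre, half-way up.
- rack: The fixed rail unit that carries the bins under a shelf. Origin on the counter surface, in the plane of the bins' fronts, midway between the end posts (20 mm square steel, at x = 75, y = +-165 mm); x points horizontally from the fronts into the gap (the way the case slides in), y left, z up.
- shelf_edge (a point): Middle of the lower front edge of the steel-wire shelf over the bins: 175 mm above the counter, 23 mm in front of the bins' fronts. It is 354 mm wide, 159 mm deep, 12 mm thick at most, with a 12 mm high wooden front edging. The gripper must pass below or in front of it: with the tool tilted back from the gap some 30 to 45 degrees it clears, upright it does not.
- back_stop (a point): Face of the low wooden back stop (30 mm high, 15 mm above the counter at this point), 141.5 mm behind the plane of the bins' fronts.
- bin_left_face (a point): Point on the flat inner side of the left (+y) clear bin (yellow balls, white rim), 70 mm behind its front, 45 mm above the counter. Bin 140 mm deep, 92 wide, 95 high, upright corners rounded to 12 mm radius. It slides only sideways along the rail unit's y, gives way at about 2 N and stays where pushed (34 mm travel).
- bin_right_face (a point): The same point on the inner side of the right (-y) clear bin (red toy bones inside), a mirror image of the left one. The gap between the two faces is 8 to 16 mm at the start; its middle is the middle of these two points.
- jar_centre (a point): Centre of the closed glass jar with clamp lid, 90 mm across, 114 mm high; bystander.
- hairbrush_centre (a point): Centre of the wooden pet hairbrush lying bristles down, 190 mm long along its x, 58 mm wide, 29 mm high; bystander.
- spoon_rest_centre (a point): Centre of the white ceramic spoon rest, 110 mm across, 16 mm high, with a 50 mm tab to its -x and a dog tag lying in it; bystander.
Mind the look-alikes: they are no part of the job. What is shaped like the part that bears case_centre but pink or purple is not meant.

How it is judged:
On the way, in this order (a step that is already met when the one before it is completed fails the run):
1. the case's nose enters between the bins while the gap is still narrower than the case (under 24 mm) (x of case_nose in the frame of rack between 0.005 and 0.05 m and distance between bin_left_face and bin_right_face below 0.024 m and y of case_nose in the frame of bin_left_face below 0 m and y of case_nose in the frame of bin_right_face above 0 m and height (world z) of case_nose below 0.085 m).
2. the case is more than 60 mm in and has spread the bins to its own width (x of case_nose in the frame of rack above 0.06 m and distance between bin_left_face and bin_right_face above 0.027 m and angle between case_centre's own z axis and vertical below 0.2 rad), for 0.05 s.
At the end, for the whole second after the job is handed in: The case stands upright (within 4.5 degrees) on the counter between the two bins, nose to the back stop, rear flush with the bins' fronts within 7 mm, in line with the gap within 5 degrees, with each bin face within 9 mm of its side, released and at rest (x of case_centre in the frame of rack between 0.064 and 0.078 m and angle between the x axis of case_centre and the x axis of rack, either way round below 0.09 rad and x of case_nose in the frame of rack above 0.12 m and angle between case_centre's own z axis and vertical below 0.08 rad and height (world z) of case_centre below 0.05 m and y of bin_left_face in the frame of case_centre between 0.009 and 0.024 m and y of bin_right_face in the frame of case_centre between -0.024 and -0.009 m and linear speed of case below 0.02 m/s); the robot touches nothing.
It fails at once if the glass jar is moved more than 25 mm (distance of jar_centre from where it was at the start of the episode above 0.025 m).
It fails at once if the brush is moved more than 25 mm (distance of hairbrush_centre from where it was at the start of the episode above 0.025 m).
It fails at once if the spoon rest is moved more than 25 mm (distance of spoon_rest_centre from where it was at the start of the episode above 0.025 m).
It fails at once if the robot itself bumps the rail unit (shelf, posts, bins) with more than 20 N (contact force between any of the arm, the fingers and rack above 20 N).
It also fails if it takes over 54 s, if anything falls off the work surface, if the arm or the gripper's body presses on something with over 40 N, if the wrist force passes 120 N, or if a joint passes its speed limit or range.

## Working session

There is one attempt and no reset: what is moved stays moved. The work goes in short steps, Python scripts to look and compute and a tool call to move; the robot and the scene stay as the last step left them, time stands still between calls to the robot, and variables do not carry over. Pictures are saved under pics/ and viewed, at most 10 in all, crops included, and the job is handed in when it is done.

Besides the shell and the picture viewer there is one more tool, called after ">>>" as name(argument=value, ...), one argument or row to a line, values as JSON. drive_tool: Moves the arm, as the interface text tells. Its arguments: {"type":"object","properties":{"motion":{"type":"array","items":{"type":"object","properties":{"grip":{"type":"number"},"x":{"type":"number"},"y":{"type":"number"},"z":{"type":"number"},"ax":{"type":"number"},"ay":{"type":"number"},"az":{"type":"number"}}}},"newtons":{"type":"number"}},"required":["motion"]}

```bash
mkdir -p pics
cat > h.py <<'E'
import numpy as np, cv2
from scipy.spatial.transform import Rotation as R
from cell import sensors, imaging, workorder
def snap(n,f):
    p=imaging.camera(n); cv2.imwrite('pics/'+f+'.png',cv2.cvtColor(p,cv2.COLOR_RGB2BGR)); return p
def crop(f,g,u0,v0,u1,v1,s):
    p=cv2.imread('pics/'+f+'.png')[v0:v1,u0:u1]; cv2.imwrite('pics/'+g+'.png',cv2.resize(p,None,fx=s,fy=s,interpolation=cv2.INTER_CUBIC))
def cam(n,st=None):
    i=imaging.camera_info(n); K=np.array([[i['fx'],0,i['cx']],[0,i['fy'],i['cy']],[0,0,1.]]); d=np.array(i['dist'])
    if 'tool_from_camera' in i:
        T=np.array(i['tool_from_camera']); st=st or sensors.state(); Rt=R.from_rotvec(st['tool_rot']).as_matrix()
        return K,d,Rt@T[:3,:3],Rt@T[:3,3]+np.array(st['eef_pos'])
    o=np.array(i['orientation'],float)
    M=o if o.shape==(3,3) else (R.from_rotvec(o).as_matrix() if o.size==3 else R.from_quat(o).as_matrix())
    return K,d,M,np.array(i['position'])
def onz(n,uv,z,st=None):
    K,d,M,p=cam(n,st); q=cv2.undistortPoints(np.array(uv,float).reshape(-1,1,2),K,d)[:,0]
    r=np.c_[q,np.ones(len(q))]@M.T; z=np.broadcast_to(z,len(q)); return p+r*((z-p[2])/r[:,2])[:,None]
def proj(n,X,st=None):
    K,d,M,p=cam(n,st); return cv2.projectPoints((np.array(X,float).reshape(-1,3)-p)@M,np.zeros(3),np.zeros(3),K,d)[0][:,0]
E
python3 - <<'E'
from h import *
a=snap('scene','s0');b=snap('side','d0')
cv2.imwrite('pics/both.png',cv2.cvtColor(np.vstack([a[:300] if 0 else a])[:,:,::-1].copy()[:,:,::-1],cv2.COLOR_RGB2BGR))
for n in('scene','side','wrist'):print({k:np.round(v,3).tolist() for k,v in imaging.camera_info(n).items()})
print(sensors.state())
E
```

```text
{'fx': 356.217, 'fy': 356.217, 'cx': 255.374, 'cy': 194.959, 'dist': [-0.013, 0.0, 0.0, 0.0, 0.0], 'position': [0.861, 0.665, 0.877], 'orientation': [-0.638, -2.664, 1.105]}
{'fx': 441.039, 'fy': 441.039, 'cx': 252.336, 'cy': 196.687, 'dist': [-0.027, 0.0, 0.0, 0.0, 0.0], 'position': [-0.075, -0.729, 1.075], 'orientation': [-2.245, 0.792, -0.298]}
{'fx': 335.828, 'fy': 335.828, 'cx': 253.896, 'cy': 196.317, 'dist': [0.018, 0.0, 0.0, 0.0, 0.0], 'tool_from_camera': [[-0.001, -0.954, -0.301, 0.077], [1.0, -0.001, 0.0, 0.0], [-0.0, -0.301, 0.954, -0.133], [0.0, 0.0, 0.0, 1.0]]}
{'time': 0.1, 'joints': array([-7.02740871e-02,  5.27837290e-02,  1.40162534e+00, -4.26312214e-05,
        1.68857868e+00, -7.02730385e-02]), 'dq': array([-0.00034341, -0.00200526, -0.0007209 , -0.00010239,  0.00025527,
       -0.00090747]), 'joint_efforts': array([ 2.37367596e-03, -3.82580674e+01, -3.60984743e+01, -5.21182415e-05,
        4.78979055e-03, -6.69374316e-06]), 'eef_pos': array([5.24751525e-01, 4.26143250e-05, 2.41550336e-01]), 'tool_rot': array([-2.22072274e+00, -2.22070935e+00,  1.48666894e-03]), 'force': array([ 0.71799585, -0.22279059,  0.26986243]), 'torque': array([-0.02462085, -0.04931351, -0.06394096]), 'gripper_force': 0.0, 'finger_gap': 0.08515194967273511}
```

View pics/s0.png

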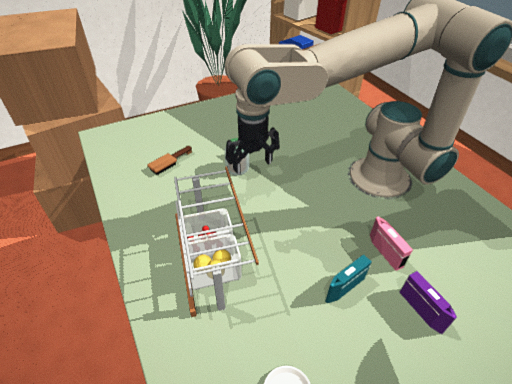

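View pics/d0.png

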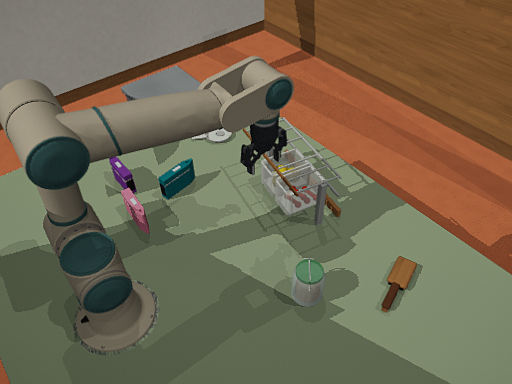

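Candidates are teal at scene (349,280), pink at (390,242) and purple at (428,300). Only the teal one fits; I'll confirm it in a crop.

Run:
```python
from h import *
a=cv2.imread('pics/s0.png');b=cv2.imread('pics/d0.png')
r=lambda p,u,v,w,h,s:cv2.resize(p[v:v+h,u:u+w],None,fx=s,fy=s,interpolation=cv2.INTER_CUBIC)
cv2.imwrite('pics/c1.png',np.hstack([r(a,310,240,80,75,5),r(b,150,145,80,75,5)]))
cv2.imwrite('pics/c2.png',np.hstack([r(a,165,160,100,150,4),r(b,240,115,100,150,4)]))
```

```text
(no output)
```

View pics/c1.png

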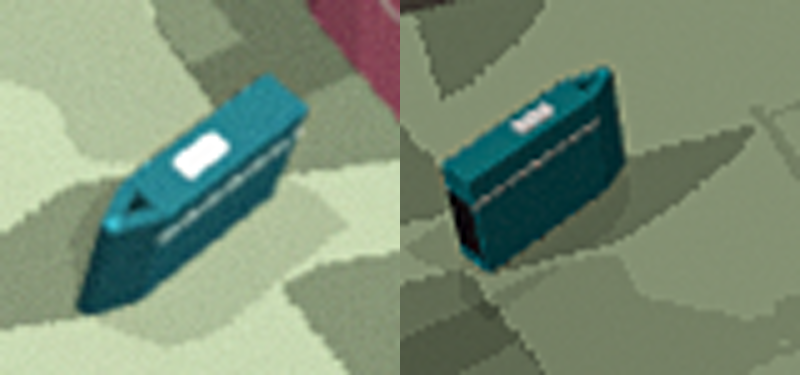

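View pics/c2.png

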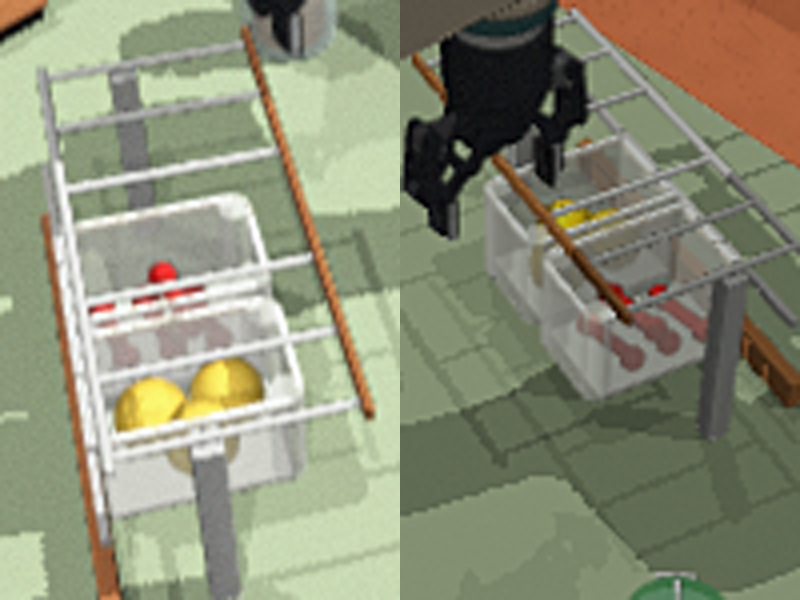

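Run:
```python
from h import *
np.set_printoptions(precision=4,suppress=True)
S=lambda L:[(165+u/4,160+v/4) for u,v in L]; D=lambda L:[(240+(u-400)/4,115+v/4) for u,v in L]
print('case s',onz('scene',[(331.2,284.5),(364.4,255.4),(371,262)],.088)); print('case d',onz('side',[(191.2,159),(159.2,177.6),(164.4,184)],.088))
print('edge s',onz('scene',S([(370,412),(246,32)]),.181)); print('edge d',onz('side',D([(630,318),(415,57)]),.181))
print('rims s L in, R in, R out',onz('scene',S([(287,303),(268,290),(243,200),(302,388)]),.095))
print('rims d  R out, R in, L in, L out',onz('side',D([(590,318),(540,262),(490,190)]),.095))
print('jar', onz('side',[(309,271)],.114),'spoon',onz('scene',[(288,378)],.01),onz('side',[(218,133)],.01))
```

```text
case s [[0.4683 0.3311 0.088 ]
 [0.3358 0.2988 0.088 ]
 [0.3339 0.3236 0.088 ]]
case d [[0.466  0.3296 0.088 ]
 [0.3322 0.3177 0.088 ]
 [0.3298 0.2797 0.088 ]]
edge s [[ 0.6344  0.246   0.181 ]
 [ 0.5615 -0.0968  0.181 ]]
edge d [[ 0.5644 -0.0983  0.181 ]
 [ 0.6356  0.2463  0.181 ]]
rims s L in, R in, R out [[ 0.6165  0.0878  0.095 ]
 [ 0.6235  0.0712  0.095 ]
 [ 0.6044 -0.0156  0.095 ]
 [ 0.6379  0.1572  0.095 ]]
rims d  R out, R in, L in, L out [[ 0.6018 -0.0176  0.095 ]
 [ 0.6133  0.0562  0.095 ]
 [ 0.6385  0.151   0.095 ]]
jar [[ 0.4437 -0.2797  0.114 ]] spoon [[0.6605 0.4526 0.01  ]] [[0.678  0.4794 0.01  ]]
```

```bash
cat >> h.py <<'E'
def pose(t,psi):
    f=np.array([np.cos(psi),np.sin(psi),0]); k=np.array([0,0,1.])
    z=np.sin(t)*f-np.cos(t)*k; x=-np.cos(t)*f-np.sin(t)*k
    return np.c_[x,np.cross(z,x),z]
def move(p,t,psi,st=None):
    st=st or sensors.state(); M=R.from_rotvec(st['tool_rot']).as_matrix()
    d=M.T@(np.array(p)-st['eef_pos'])*1000; w=R.from_matrix(M.T@pose(t,psi)).as_rotvec()
    print('xyz mm',np.round(d,1),'rot',np.round(w,4))
def show():
    st=sensors.state(); M=R.from_rotvec(st['tool_rot']).as_matrix(); z=M[:,2]
    print('t',round(st['time'],2),'p',np.round(st['eef_pos'],4),'tilt',round(np.arccos(-z[2]),3),'xdir yaw',round(np.arctan2(-M[1,0],-M[0,0]),3),'F',np.round(st['force'],1),'gap',round(st['finger_gap'],4),'j',np.round(st['joints'],2))
E
python3 - <<'E'
from h import *
move((.36,.30,.22),0,.15)
move((.33,.30,.20),.65,.15)
E
```

```text
xyz mm [ 300.  -164.7   21.8] rot [-1.0000e-03 -1.2000e-03 -1.7208e+00]
xyz mm [ 300.  -194.7   41.8] rot [-0.5581 -0.4804 -1.6531]
```

>>> drive_tool(
  motion=[
    {"x": 40, "y": -25, "z": 5, "az": -0.18, "grip": 1},
    {"x": 80, "y": -50, "z": 10, "az": -0.36, "grip": 1},
    {"x": 120, "y": -75, "z": 15, "az": -0.54, "grip": 1},
    {"x": 160, "y": -100, "z": 20, "az": -0.72, "grip": 1},
    {"x": 200, "y": -120, "z": 20, "az": -0.9, "grip": 1},
    {"x": 240, "y": -140, "z": 20, "az": -1.08, "grip": 1},
    {"x": 270, "y": -150, "z": 20, "az": -1.26, "grip": 1},
    {"x": 300, "y": -165, "z": 20, "az": -1.44, "grip": 1},
  ],
)

```text
validation failed for argument at $.mo...
```

Run:
```python
from h import *
show(); move((.33,.30,.20),.65,.15)
```

```text
t 0.1 p [0.5248 0.     0.2416] tilt 0.001 xdir yaw -1.571 F [ 0.7 -0.2  0.3] gap 0.0852 j [-0.07  0.05  1.4  -0.    1.69 -0.07]
xyz mm [ 300.  -194.7   41.8] rot [-0.5581 -0.4804 -1.6531]
```

>>> drive_tool(
  motion=[
    {"grip": 1, "x": 40, "y": -25, "z": 5, "ax": 0, "ay": 0, "az": -0.18},
    {"grip": 1, "x": 80, "y": -50, "z": 10, "ax": 0, "ay": 0, "az": -0.36},
    {"grip": 1, "x": 120, "y": -75, "z": 15, "ax": 0, "ay": 0, "az": -0.54},
    {"grip": 1, "x": 160, "y": -100, "z": 20, "ax": 0, "ay": 0, "az": -0.72},
    {"grip": 1, "x": 200, "y": -120, "z": 20, "ax": 0, "ay": 0, "az": -0.9},
    {"grip": 1, "x": 240, "y": -140, "z": 20, "ax": 0, "ay": 0, "az": -1.08},
    {"grip": 1, "x": 270, "y": -150, "z": 20, "ax": 0, "ay": 0, "az": -1.26},
    {"grip": 1, "x": 300, "y": -165, "z": 20, "ax": 0, "ay": 0, "az": -1.44},
  ],
)

```text
time: 1.1
eef_pos: [0.3593, 0.301, 0.2219]
tool_rot: [-0.196, -3.135, 0.001]
force: [0.3, -0.1, -0.3]
finger_gap: 0.0854
gripper_force: 0.0
```

Run:
```python
from h import *
show(); move((.33,.30,.20),.65,.15)
```

```text
t 1.1 p [0.3593 0.301  0.2219] tilt 0.001 xdir yaw -0.125 F [ 0.3 -0.1 -0.3] gap 0.0854 j [ 0.62 -0.1   1.59 -0.    1.65 -0.83]
xyz mm [29.  -4.6 21.9] rot [-0.0897 -0.6463 -0.2647]
```

>>> drive_tool(
  motion=[
    {"grip": 1, "x": 5, "y": 0, "z": 4, "ax": -0.018, "ay": -0.13, "az": -0.053},
    {"grip": 1, "x": 10, "y": -1, "z": 8, "ax": -0.036, "ay": -0.26, "az": -0.106},
    {"grip": 1, "x": 15, "y": -2, "z": 12, "ax": -0.054, "ay": -0.39, "az": -0.159},
    {"grip": 1, "x": 22, "y": -3, "z": 16, "ax": -0.072, "ay": -0.52, "az": -0.212},
    {"grip": 1, "x": 29, "y": -4.6, "z": 22, "ax": -0.09, "ay": -0.646, "az": -0.265},
    {"grip": 1, "x": 29, "y": -4.6, "z": 22, "ax": -0.09, "ay": -0.646, "az": -0.265},
    {"grip": 1, "x": 29, "y": -4.6, "z": 22, "ax": -0.09, "ay": -0.646, "az": -0.265},
    {"grip": 1, "x": 29, "y": -4.6, "z": 22, "ax": -0.09, "ay": -0.646, "az": -0.265},
  ],
)

```text
time: 2.1
eef_pos: [0.3315, 0.2995, 0.2014]
tool_rot: [-0.177, 2.486, 0.062]
force: [-0.2, -0.3, -0.2]
finger_gap: 0.0854
gripper_force: 0.0
```

Run:
```python
from h import *
show(); snap('wrist','w1'); print(proj('wrist',[[.334,.31,.088],[.467,.33,.088],[.334,.31,0]]))
```

```text
t 2.1 p [0.3315 0.2995 0.2014] tilt 0.65 xdir yaw 0.141 F [-0.2 -0.3 -0.2] gap 0.0854 j [ 0.9  -0.52  2.07 -0.48  1.13 -0.71]
[[269.1391156  107.78456958]
 [264.99282368 217.0969018 ]
 [266.16066341  33.89065095]]
```

View pics/w1.png

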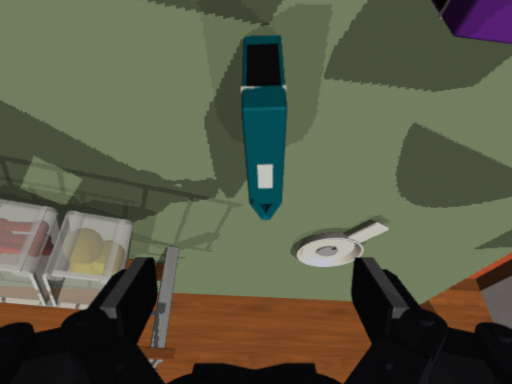

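The picture shows the case's rear top corners at about (243,110) and (287,109), and its nose tip at (265,218). This matches the predicted pixels.

Run:
```python
from h import *
np.set_printoptions(precision=4,suppress=True)
P=onz('wrist',[(243,110),(287,109),(265,218)],.088); print(P)
rear=P[:2].mean(0); d=P[2]-rear; psi=np.arctan2(d[1],d[0]); print(np.linalg.norm(d),np.linalg.norm(P[0]-P[1]),psi)
f=np.array([np.cos(psi),np.sin(psi),0]); t=.65; zt=np.sin(t)*f-np.array([0,0,np.cos(t)])
c=(P[2]-.07*f+rear+.07*f)/2; g=c-.058*f; g[2]=.052; tcp=g+.008*zt
print('centre',c,'tcp',tcp); move(tcp-.08*zt,t,psi); move(tcp,t,psi)
```

```text
[[0.3382 0.2935 0.088 ]
 [0.3334 0.3217 0.088 ]
 [0.4687 0.3303 0.088 ]]
0.13481508231790088 0.0285981498692216 0.16937021093007917
centre [0.4022 0.3189 0.088 ] tcp [0.3498 0.31   0.0456]
xyz mm [78.4  6.5 55.7] rot [-0.0151  0.0001 -0.022 ]
xyz mm [ 78.4   7.7 135.7] rot [-0.0151  0.0001 -0.022 ]
```

Run:
```python
from h import *
np.set_printoptions(precision=4,suppress=True)
print('pink',onz('scene',[(378,219),(372,228),(409,257)],.088),'purple',onz('scene',[(422,275),(410,280),(455,315)],.088))
```

```text
pink [[0.215  0.2138 0.088 ]
 [0.2539 0.2328 0.088 ]
 [0.2316 0.3576 0.088 ]] purple [[0.2424 0.4151 0.088 ]
 [0.281  0.412  0.088 ]
 [0.2545 0.5322 0.088 ]]
```

>>> drive_tool(
  motion=[
    {"grip": 1, "x": 10, "y": 1, "z": 7, "ax": -0.002, "ay": 0, "az": -0.003},
    {"grip": 1, "x": 20, "y": 2, "z": 14, "ax": -0.004, "ay": 0, "az": -0.006},
    {"grip": 1, "x": 30, "y": 3, "z": 21, "ax": -0.006, "ay": 0, "az": -0.009},
    {"grip": 1, "x": 40, "y": 4, "z": 28, "ax": -0.008, "ay": 0, "az": -0.012},
    {"grip": 1, "x": 50, "y": 5, "z": 36, "ax": -0.01, "ay": 0, "az": -0.015},
    {"grip": 1, "x": 60, "y": 6, "z": 44, "ax": -0.012, "ay": 0, "az": -0.018},
    {"grip": 1, "x": 70, "y": 6.5, "z": 50, "ax": -0.015, "ay": 0, "az": -0.022},
    {"grip": 1, "x": 78.4, "y": 6.5, "z": 55.7, "ax": -0.015, "ay": 0, "az": -0.022},
  ],
)

```text
time: 3.15
eef_pos: [0.3011, 0.3016, 0.1078]
tool_rot: [-0.213, 2.484, 0.071]
force: [-0.8, -0.1, 0.1]
finger_gap: 0.0855
gripper_force: 0.0
```

Run:
```python
from h import *
show(); move((.3498,.31,.0456),.65,.1694)
```

```text
t 3.15 p [0.3011 0.3016 0.1078] tilt 0.65 xdir yaw 0.172 F [-0.8 -0.1  0.1] gap 0.0855 j [ 0.98 -0.48  2.24 -0.56  0.97 -0.54]
xyz mm [-1.7  0.1 79.4] rot [0.0002 0.0002 0.0017]
```

Run:
```python
from h import *
move((.3498,.31,.0556),.65,.1694)
```

```text
xyz mm [-7.8  0.1 71.5] rot [0.0002 0.0002 0.0017]
```

>>> drive_tool(
  motion=[
    {"grip": 1, "x": -3, "y": 0, "z": 10, "ax": 0, "ay": 0, "az": 0},
    {"grip": 1, "x": -6, "y": 0, "z": 20, "ax": 0, "ay": 0, "az": 0},
    {"grip": 1, "x": -8, "y": 0, "z": 30, "ax": 0, "ay": 0, "az": 0},
    {"grip": 1, "x": -8, "y": 0, "z": 40, "ax": 0, "ay": 0, "az": 0},
    {"grip": 1, "x": -8, "y": 0, "z": 50, "ax": 0, "ay": 0, "az": 0},
    {"grip": 1, "x": -8, "y": 0, "z": 60, "ax": 0, "ay": 0, "az": 0},
    {"grip": 1, "x": -8, "y": 0, "z": 68, "ax": 0, "ay": 0, "az": 0},
    {"grip": 1, "x": -8, "y": 0, "z": 71.5, "ax": 0, "ay": 0, "az": 0},
  ],
)

```text
time: 4.15
eef_pos: [0.3504, 0.3099, 0.0559]
tool_rot: [-0.213, 2.484, 0.07]
force: [0.5, 0.8, 0.4]
finger_gap: 0.0853
gripper_force: 0.0
```

>>> drive_tool(
  motion=[
    {"grip": -1, "x": 0, "y": 0, "z": 0, "ax": 0, "ay": 0, "az": 0},
    {"grip": -1, "x": 0, "y": 0, "z": 0, "ax": 0, "ay": 0, "az": 0},
    {"grip": -1, "x": 0, "y": 0, "z": 0, "ax": 0, "ay": 0, "az": 0},
    {"grip": -1, "x": 0, "y": 0, "z": 0, "ax": 0, "ay": 0, "az": 0},
    {"grip": -1, "x": 0, "y": 0, "z": 0, "ax": 0, "ay": 0, "az": 0},
    {"grip": -1, "x": 0, "y": 0, "z": 0, "ax": 0, "ay": 0, "az": 0},
    {"grip": -1, "x": 0, "y": 0, "z": 0, "ax": 0, "ay": 0, "az": 0},
    {"grip": -1, "x": 0, "y": 0, "z": 0, "ax": 0, "ay": 0, "az": 0},
  ],
  newtons=80,
)

```text
time: 5.15
eef_pos: [0.3504, 0.3103, 0.0569]
tool_rot: [-0.213, 2.483, 0.071]
force: [-3.6, -2.2, 4.9]
finger_gap: 0.0288
gripper_force: 79.4
```

Run:
```python
from h import *
show(); st=sensors.state(); p=st['eef_pos']; move(p+np.array([0,0,.05]),.65,.17)
```

```text
t 5.15 p [0.3504 0.3103 0.0569] tilt 0.651 xdir yaw 0.171 F [-3.6 -2.2  4.9] gap 0.0288 j [ 0.87 -0.25  2.19 -0.6   0.77 -0.53]
xyz mm [-30.3  -0.  -39.8] rot [0.0004 0.001  0.0009]
```

>>> drive_tool(
  motion=[
    {"grip": -1, "x": -4, "y": 0, "z": -5, "ax": 0, "ay": 0, "az": 0},
    {"grip": -1, "x": -8, "y": 0, "z": -10, "ax": 0, "ay": 0, "az": 0},
    {"grip": -1, "x": -12, "y": 0, "z": -15, "ax": 0, "ay": 0, "az": 0},
    {"grip": -1, "x": -16, "y": 0, "z": -20, "ax": 0, "ay": 0, "az": 0},
    {"grip": -1, "x": -20, "y": 0, "z": -25, "ax": 0, "ay": 0, "az": 0},
    {"grip": -1, "x": -24, "y": 0, "z": -30, "ax": 0, "ay": 0, "az": 0},
    {"grip": -1, "x": -27, "y": 0, "z": -35, "ax": 0, "ay": 0, "az": 0},
    {"grip": -1, "x": -30, "y": 0, "z": -40, "ax": 0, "ay": 0, "az": 0},
  ],
)

```text
time: 6.15
eef_pos: [0.3499, 0.31, 0.1068]
tool_rot: [-0.213, 2.484, 0.071]
force: [0.2, -0.2, -1.4]
finger_gap: 0.0291
gripper_force: 78.9
```

Run:
```python
from h import *
show(); move((.4429,.1069,.107),.65,-.2065)
a=snap('scene','s1');b=snap('side','d1')
r=lambda p,u,v,w,h,s:cv2.cvtColor(cv2.resize(p[v:v+h,u:u+w],None,fx=s,fy=s,interpolation=cv2.INTER_CUBIC),cv2.COLOR_RGB2BGR)
cv2.imwrite('pics/c3.png',np.hstack([r(a,200,190,50,75,8),r(b,255,145,50,75,8)]))
```

```text
t 6.15 p [0.3499 0.31   0.1068] tilt 0.65 xdir yaw 0.171 F [ 0.2 -0.2 -1.4] gap 0.0291 j [ 0.87 -0.35  2.15 -0.53  0.89 -0.63]
xyz mm [ -45.5 -215.9   34.6] rot [0.2277 0.0004 0.3008]
```

View pics/c3.png

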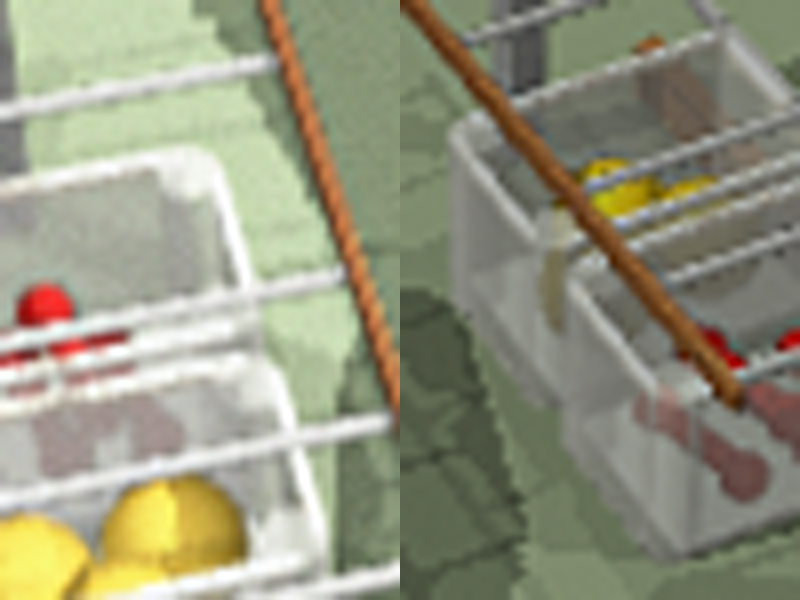

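Run:
```python
from h import *
np.set_printoptions(precision=4,suppress=True)
c,s=np.cos(-.2065),np.sin(-.2065); o=np.array([.6215,.0695])
def rk(P): d=P[:,:2]-o; return np.c_[d@[c,s],d@[-s,c]]
S=lambda L:[(200+u/8,190+v/8) for u,v in L]; D=lambda L:[(255+(u-400)/8,145+v/8) for u,v in L]
print('s: R outer corner, L inner rim edge x2, L front',rk(onz('scene',S([(215,155),(130,372),(265,352),(322,520)]),.095)))
print('d: L outer corner, R inner corner, R inner rim, R outer corner',rk(onz('side',D([(455,130),(572,275),(700,235),(685,400)]),.095)))
# predicted pixels of sharp-ish corners for gap mid m, gap 12
def pt(x,y,z=.095): return [o[0]+c*x-s*y,o[1]+s*x+c*y,z]
for m in(0,.005,.01):
  q=proj('side',[pt(.0035,m+.0945),pt(.0035,m-.0095),pt(.0035,m-.0945)]); print(m,((q-[255,145])*8+[400,0]).round(0).tolist(), ((proj('scene',[pt(.0035,m-.0945),pt(.0035,m+.0095),pt(.0035,m-.0095),pt(.1,m+.006)])-[200,190])*8).round().tolist())
```

```text
s: R outer corner, L inner rim edge x2, L front [[-0.003  -0.0885]
 [ 0.0471  0.0047]
 [-0.0003  0.0082]
 [-0.0028  0.0828]]
d: L outer corner, R inner corner, R inner rim, R outer corner [[ 0.0011  0.09  ]
 [ 0.0016 -0.0123]
 [ 0.0595 -0.0157]
 [ 0.0062 -0.0958]]
0 [[455.0, 122.0], [573.0, 269.0], [678.0, 400.0]] [[195.0, 147.0], [255.0, 357.0], [244.0, 316.0], [-21.0, 406.0]]
0.005 [[450.0, 115.0], [567.0, 262.0], [671.0, 392.0]] [[197.0, 156.0], [258.0, 368.0], [247.0, 327.0], [-18.0, 417.0]]
0.01 [[444.0, 109.0], [561.0, 255.0], [665.0, 384.0]] [[200.0, 166.0], [262.0, 379.0], [250.0, 338.0], [-16.0, 428.0]]
```

>>> drive_tool(
  motion=[
    {"grip": -1, "x": -6, "y": -27, "z": 4, "ax": 0.028, "ay": 0, "az": 0.037},
    {"grip": -1, "x": -12, "y": -54, "z": 9, "ax": 0.057, "ay": 0, "az": 0.075},
    {"grip": -1, "x": -18, "y": -84, "z": 13, "ax": 0.085, "ay": 0, "az": 0.113},
    {"grip": -1, "x": -24, "y": -114, "z": 18, "ax": 0.114, "ay": 0, "az": 0.15},
    {"grip": -1, "x": -30, "y": -144, "z": 23, "ax": 0.142, "ay": 0, "az": 0.188},
    {"grip": -1, "x": -36, "y": -174, "z": 28, "ax": 0.171, "ay": 0, "az": 0.226},
    {"grip": -1, "x": -41, "y": -200, "z": 32, "ax": 0.2, "ay": 0, "az": 0.264},
    {"grip": -1, "x": -45.5, "y": -216, "z": 34.6, "ax": 0.228, "ay": 0, "az": 0.301},
  ],
)

```text
time: 7.25
eef_pos: [0.4432, 0.1057, 0.1064]
tool_rot: [0.261, 2.48, -0.088]
force: [-0.5, 0.6, -2.4]
finger_gap: 0.0294
gripper_force: 79.6
```

```bash
cat >> h.py <<'E'
c_,s_=np.cos(-.2065),np.sin(-.2065); o_=np.array([.6215,.0695])
def rk(P): P=np.atleast_2d(P); d=P[:,:2]-o_; return np.c_[d@[c_,s_],d@[-s_,c_]].round(4)
def wd(x,y,z): return [o_[0]+c_*x-s_*y,o_[1]+s_*x+c_*y,z]
E
python3 - <<'E'
from h import *
show(); print(rk(sensors.state()['eef_pos']))
a=snap('scene','s2');b=snap('side','d2')
n=wd(-.06,0,.138);print(proj('scene',[n]),proj('side',[n]))
r=lambda p,u,v,w,h,s:cv2.cvtColor(cv2.resize(p[v:v+h,u:u+w],None,fx=s,fy=s,interpolation=cv2.INTER_CUBIC),cv2.COLOR_RGB2BGR)
cv2.imwrite('pics/c4.png',np.hstack([r(a,200,165,100,100,4),r(b,190,110,100,100,4)]))
E
```

```text
t 7.25 p [0.4432 0.1057 0.1064] tilt 0.65 xdir yaw -0.21 F [-0.5  0.6 -2.4] gap 0.0294 j [ 0.34 -0.44  2.21 -0.44  0.84 -0.81]
[[-0.1819 -0.0012]]
[[252.990356   217.59995787]] [[257.7370123  173.28735704]]
```

View pics/c4.png

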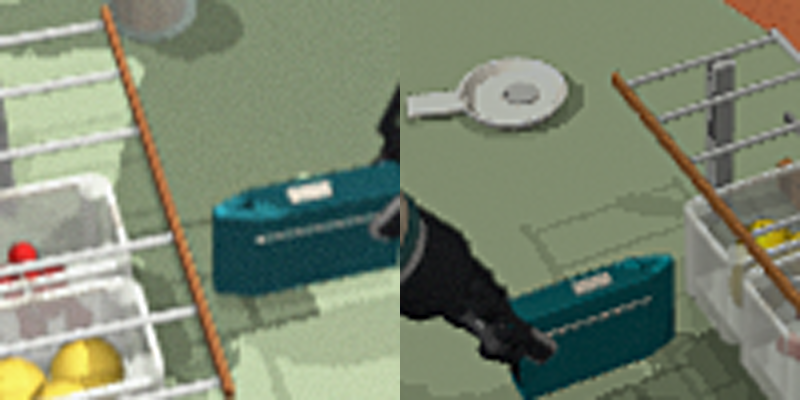

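>>> drive_tool(
  motion=[
    {"grip": -1, "x": 6, "y": 0, "z": 8, "ax": 0, "ay": 0, "az": 0},
    {"grip": -1, "x": 12, "y": 0, "z": 16, "ax": 0, "ay": 0, "az": 0},
    {"grip": -1, "x": 18, "y": 0, "z": 24, "ax": 0, "ay": 0, "az": 0},
    {"grip": -1, "x": 23, "y": 0, "z": 31, "ax": 0, "ay": 0, "az": 0},
    {"grip": -1, "x": 27, "y": 0, "z": 36, "ax": 0, "ay": 0, "az": 0},
    {"grip": -1, "x": 29, "y": 0, "z": 38.2, "ax": 0, "ay": 0, "az": 0},
    {"grip": -1, "x": 29, "y": 0, "z": 38.2, "ax": 0, "ay": 0, "az": 0},
    {"grip": -1, "x": 29, "y": 0, "z": 38.2, "ax": 0, "ay": 0, "az": 0},
  ],
)

```text
time: 8.35
eef_pos: [0.4433, 0.1069, 0.0591]
tool_rot: [0.257, 2.479, -0.086]
force: [-0.0, -0.2, -3.1]
finger_gap: 0.0292
gripper_force: 79.6
```

Run:
```python
from h import *
show(); print(rk(sensors.state()['eef_pos'])); z=.0578
for x in(-.117,-.080,-.052,-.024): move(wd(x,0,z),.65,-.2065)
```

```text
t 8.35 p [0.4433 0.1069 0.0591] tilt 0.651 xdir yaw -0.207 F [-0.  -0.2 -3.1] gap 0.0292 j [ 0.34 -0.34  2.25 -0.5   0.72 -0.73]
[[-1.821e-01  1.000e-04]]
xyz mm [-51.   -0.1  40.5] rot [ 0.0001  0.0011 -0.0005]
xyz mm [-80.4  -0.   62.9] rot [ 0.0001  0.0011 -0.0005]
xyz mm [-102.7   -0.    79.9] rot [ 0.0001  0.0011 -0.0005]
xyz mm [-125.    -0.    96.8] rot [ 0.0001  0.0011 -0.0005]
```

>>> drive_tool(
  motion=[
    {"grip": -1, "x": -8, "y": 0, "z": 6.5, "ax": 0, "ay": 0, "az": 0},
    {"grip": -1, "x": -16, "y": 0, "z": 13, "ax": 0, "ay": 0, "az": 0},
    {"grip": -1, "x": -24, "y": 0, "z": 19.3, "ax": 0, "ay": 0, "az": 0},
    {"grip": -1, "x": -32, "y": 0, "z": 25.6, "ax": 0, "ay": 0, "az": 0},
    {"grip": -1, "x": -39, "y": 0, "z": 31, "ax": 0, "ay": 0, "az": 0},
    {"grip": -1, "x": -45, "y": 0, "z": 36, "ax": 0, "ay": 0, "az": 0},
    {"grip": -1, "x": -50, "y": 0, "z": 39.7, "ax": 0, "ay": 0, "az": 0},
    {"grip": -1, "x": -55, "y": 0, "z": 43.5, "ax": 0, "ay": 0, "az": 0},
  ],
)

```text
time: 9.35
eef_pos: [0.512, 0.0924, 0.0573]
tool_rot: [0.257, 2.48, -0.087]
force: [-4.2, 1.3, -1.5]
finger_gap: 0.0292
gripper_force: 80.1
```

Run:
```python
from h import *
show(); print(rk(sensors.state()['eef_pos'])); z=.0578
for x in(-.080,-.024): move(wd(x,0,z),.65,-.2065)
a=snap('scene','s3');b=snap('side','d3')
r=lambda p,u,v,w,h,s:cv2.cvtColor(cv2.resize(p[v:v+h,u:u+w],None,fx=s,fy=s,interpolation=cv2.INTER_CUBIC),cv2.COLOR_RGB2BGR)
cv2.imwrite('pics/c5.png',np.hstack([r(a,200,190,65,75,6),r(b,235,140,65,75,6)]))
```

```text
t 9.35 p [0.512  0.0924 0.0573] tilt 0.65 xdir yaw -0.207 F [-4.2  1.3 -1.5] gap 0.0292 j [ 0.24 -0.14  2.09 -0.46  0.64 -0.82]
[[-0.1119 -0.    ]]
xyz mm [-25.7   0.1  18.9] rot [-0.0001  0.0003 -0.0002]
xyz mm [-70.3   0.1  52.8] rot [-0.0001  0.0003 -0.0002]
```

View pics/c5.png

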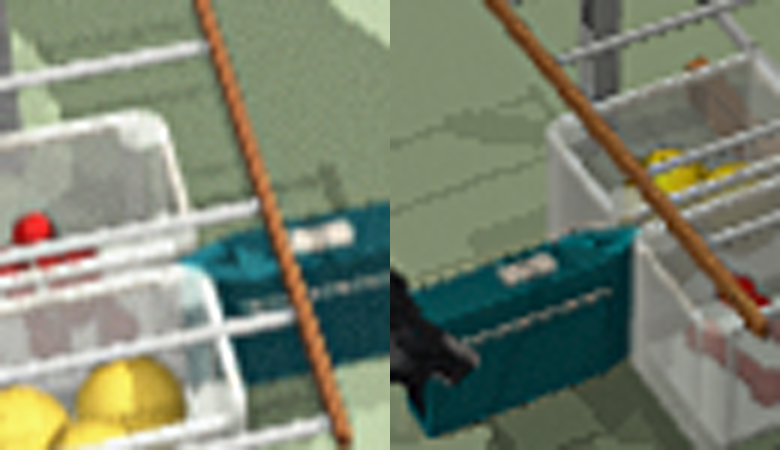

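The nose tip, at about (185,265) in the left crop, sits between the two bins. Advancing.

>>> drive_tool(
  motion=[
    {"grip": -1, "x": -5, "y": 0, "z": 3.5, "ax": 0, "ay": 0, "az": 0},
    {"grip": -1, "x": -9, "y": 0, "z": 6.5, "ax": 0, "ay": 0, "az": 0},
    {"grip": -1, "x": -13, "y": 0, "z": 9.5, "ax": 0, "ay": 0, "az": 0},
    {"grip": -1, "x": -17, "y": 0, "z": 12.5, "ax": 0, "ay": 0, "az": 0},
    {"grip": -1, "x": -21, "y": 0, "z": 15.5, "ax": 0, "ay": 0, "az": 0},
    {"grip": -1, "x": -25, "y": 0, "z": 18.5, "ax": 0, "ay": 0, "az": 0},
    {"grip": -1, "x": -29, "y": 0, "z": 21.5, "ax": 0, "ay": 0, "az": 0},
    {"grip": -1, "x": -33, "y": 0, "z": 24.5, "ax": 0, "ay": 0, "az": 0},
  ],
)

```text
time: 10.45
eef_pos: [0.5524, 0.0839, 0.058]
tool_rot: [0.258, 2.479, -0.087]
force: [-2.4, 1.0, -3.2]
finger_gap: 0.0291
gripper_force: 79.8
```

Run:
```python
from h import *
show(); print(rk(sensors.state()['eef_pos'])); move(wd(-.024,0,.0575),.65,-.2065)
```

```text
t 10.45 p [0.5524 0.0839 0.058 ] tilt 0.651 xdir yaw -0.207 F [-2.4  1.  -3.2] gap 0.0291 j [ 0.2  -0.03  1.99 -0.43  0.61 -0.88]
[[-0.0706 -0.0001]]
xyz mm [-36.8   0.1  28.6] rot [-0.0001  0.0008 -0.0004]
```

>>> drive_tool(
  motion=[
    {"grip": -1, "x": -5, "y": 0, "z": 4, "ax": 0, "ay": 0, "az": 0},
    {"grip": -1, "x": -10, "y": 0, "z": 8, "ax": 0, "ay": 0, "az": 0},
    {"grip": -1, "x": -15, "y": 0, "z": 12, "ax": 0, "ay": 0, "az": 0},
    {"grip": -1, "x": -20, "y": 0, "z": 15.5, "ax": 0, "ay": 0, "az": 0},
    {"grip": -1, "x": -25, "y": 0, "z": 19.5, "ax": 0, "ay": 0, "az": 0},
    {"grip": -1, "x": -30, "y": 0, "z": 23.3, "ax": 0, "ay": 0, "az": 0},
    {"grip": -1, "x": -35, "y": 0, "z": 27.2, "ax": 0, "ay": 0, "az": 0},
    {"grip": -1, "x": -35, "y": 0, "z": 27.2, "ax": 0, "ay": 0, "az": 0},
  ],
)

```text
time: 11.45
eef_pos: [0.596, 0.0748, 0.0577]
tool_rot: [0.257, 2.479, -0.087]
force: [1.2, -0.0, -2.5]
finger_gap: 0.0292
gripper_force: 79.6
```

>>> drive_tool(
  motion=[
    {"grip": -0.5, "x": 0, "y": 0, "z": 0, "ax": 0, "ay": 0, "az": 0},
    {"grip": -0.2, "x": 0, "y": 0, "z": 0, "ax": 0, "ay": 0, "az": 0},
    {"grip": 0, "x": 0, "y": 0, "z": 0, "ax": 0, "ay": 0, "az": 0},
    {"grip": 0.3, "x": 0, "y": 0, "z": 0, "ax": 0, "ay": 0, "az": 0},
    {"grip": 0.3, "x": 0, "y": 0, "z": 0, "ax": 0, "ay": 0, "az": 0},
    {"grip": 0.3, "x": 0, "y": 0, "z": 0, "ax": 0, "ay": 0, "az": 0},
    {"grip": 0.3, "x": 0, "y": 0, "z": 0, "ax": 0, "ay": 0, "az": 0},
    {"grip": 0.3, "x": 0, "y": 0, "z": 0, "ax": 0, "ay": 0, "az": 0},
  ],
)

```text
time: 12.45
eef_pos: [0.5953, 0.0749, 0.0574]
tool_rot: [0.257, 2.48, -0.087]
force: [0.5, -0.1, -0.2]
finger_gap: 0.0556
gripper_force: 0.0
```

Run:
```python
from h import *
show(); print(rk(sensors.state()['eef_pos'])); move(wd(-.09,0,.0575),.65,-.2065); move(wd(-.09,0,.048),.65,-.2065)
```

```text
t 12.45 p [0.5953 0.0749 0.0574] tilt 0.65 xdir yaw -0.207 F [ 0.5 -0.1 -0.2] gap 0.0556 j [ 0.16  0.08  1.88 -0.4   0.6  -0.94]
[[-0.0268 -0.0001]]
xyz mm [ 50.2   0.1 -38.4] rot [-0.0001  0.0005 -0.0003]
xyz mm [ 56.    0.1 -30.8] rot [-0.0001  0.0005 -0.0003]
```

>>> drive_tool(
  motion=[
    {"grip": 0.3, "x": 8, "y": 0, "z": -6, "ax": 0, "ay": 0, "az": 0},
    {"grip": 0.3, "x": 16, "y": 0, "z": -12, "ax": 0, "ay": 0, "az": 0},
    {"grip": 0.3, "x": 25, "y": 0, "z": -19, "ax": 0, "ay": 0, "az": 0},
    {"grip": 0.3, "x": 34, "y": 0, "z": -26, "ax": 0, "ay": 0, "az": 0},
    {"grip": 0.3, "x": 42, "y": 0, "z": -32, "ax": 0, "ay": 0, "az": 0},
    {"grip": 0.3, "x": 50, "y": 0, "z": -38, "ax": 0, "ay": 0, "az": 0},
    {"grip": -0.5, "x": 54, "y": 0, "z": -35, "ax": 0, "ay": 0, "az": 0},
    {"grip": -1, "x": 57, "y": 0, "z": -31, "ax": 0, "ay": 0, "az": 0},
  ],
)

```text
time: 13.45
eef_pos: [0.5325, 0.0881, 0.0473]
tool_rot: [0.257, 2.48, -0.087]
force: [0.5, -1.0, 0.0]
finger_gap: 0.0195
gripper_force: 0.0
```

>>> drive_tool(
  motion=[
    {"grip": -1, "x": 0, "y": 0, "z": 0, "ax": 0, "ay": 0, "az": 0},
    {"grip": -1, "x": 0, "y": 0, "z": 0, "ax": 0, "ay": 0, "az": 0},
    {"grip": -1, "x": 0, "y": 0, "z": 0, "ax": 0, "ay": 0, "az": 0},
    {"grip": -1, "x": 0, "y": 0, "z": 0, "ax": 0, "ay": 0, "az": 0},
    {"grip": -1, "x": -3, "y": 0, "z": 2, "ax": 0, "ay": 0, "az": 0},
    {"grip": -1, "x": -6, "y": 0, "z": 4.5, "ax": 0, "ay": 0, "az": 0},
    {"grip": -1, "x": -9, "y": 0, "z": 6.8, "ax": 0, "ay": 0, "az": 0},
    {"grip": -1, "x": -12, "y": 0, "z": 9, "ax": 0, "ay": 0, "az": 0},
  ],
  newtons=30,
)

```text
time: 14.45
eef_pos: [0.5475, 0.0849, 0.0476]
tool_rot: [0.258, 2.48, -0.087]
force: [-0.1, 0.4, -0.6]
finger_gap: 0.0004
gripper_force: 0.0
```

Run:
```python
from h import *
show(); print(rk(sensors.state()['eef_pos'])); 
for x in (-.045,-.024,-.016,-.013):move(wd(x,0,.048),.65,-.2065)
a=snap('scene','s4');b=snap('side','d4')
r=lambda p,u,v,w,h,s:cv2.cvtColor(cv2.resize(p[v:v+h,u:u+w],None,fx=s,fy=s,interpolation=cv2.INTER_CUBIC),cv2.COLOR_RGB2BGR)
cv2.imwrite('pics/c6.png',np.hstack([r(a,190,175,80,90,5),r(b,235,140,80,90,5)]))
```

```text
t 14.45 p [0.5475 0.0849 0.0476] tilt 0.65 xdir yaw -0.207 F [-0.1  0.4 -0.6] gap 0.0004 j [ 0.21 -0.02  2.01 -0.45  0.59 -0.86]
[[-0.0756 -0.0001]]
xyz mm [-24.6   0.1  18.2] rot [-0.0002  0.0004 -0.0004]
xyz mm [-41.3   0.1  31. ] rot [-0.0002  0.0004 -0.0004]
xyz mm [-47.7   0.1  35.8] rot [-0.0002  0.0004 -0.0004]
xyz mm [-50.    0.1  37.6] rot [-0.0002  0.0004 -0.0004]
```

View pics/c6.png

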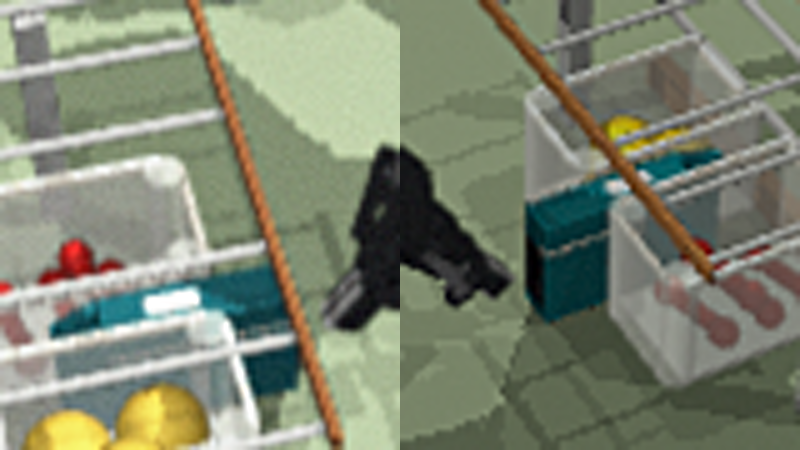

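>>> drive_tool(
  motion=[
    {"grip": -1, "x": -6, "y": 0, "z": 4.4, "ax": 0, "ay": 0, "az": 0},
    {"grip": -1, "x": -11, "y": 0, "z": 8.2, "ax": 0, "ay": 0, "az": 0},
    {"grip": -1, "x": -16, "y": 0, "z": 12, "ax": 0, "ay": 0, "az": 0},
    {"grip": -1, "x": -21, "y": 0, "z": 15.6, "ax": 0, "ay": 0, "az": 0},
    {"grip": -1, "x": -26, "y": 0, "z": 19.4, "ax": 0, "ay": 0, "az": 0},
    {"grip": -1, "x": -31, "y": 0, "z": 23.1, "ax": 0, "ay": 0, "az": 0},
    {"grip": -1, "x": -36, "y": 0, "z": 27, "ax": 0, "ay": 0, "az": 0},
    {"grip": -1, "x": -40, "y": 0, "z": 30, "ax": 0, "ay": 0, "az": 0},
  ],
)

```text
time: 15.55
eef_pos: [0.5964, 0.0746, 0.0479]
tool_rot: [0.257, 2.48, -0.087]
force: [-1.5, 0.6, 0.4]
finger_gap: 0.0005
gripper_force: 0.7
```

Run:
```python
from h import *
show(); print(rk(sensors.state()['eef_pos'])); 
for x in (-.016,-.013):move(wd(x,0,.048),.65,-.2065)
```

```text
t 15.55 p [0.5964 0.0746 0.0479] tilt 0.65 xdir yaw -0.207 F [-1.5  0.6  0.4] gap 0.0005 j [ 0.16  0.1   1.88 -0.41  0.58 -0.93]
[[-0.0256 -0.0002]]
xyz mm [-7.7  0.2  5.7] rot [-0.0003  0.0002 -0.0003]
xyz mm [-10.1   0.2   7.5] rot [-0.0003  0.0002 -0.0003]
```

Contact is light, so I'll creep forward to x = -0.015 and watch the force.

>>> drive_tool(
  motion=[
    {"grip": -1, "x": -1, "y": 0, "z": 0.8, "ax": 0, "ay": 0, "az": 0},
    {"grip": -1, "x": -2, "y": 0, "z": 1.5, "ax": 0, "ay": 0, "az": 0},
    {"grip": -1, "x": -3, "y": 0, "z": 2.3, "ax": 0, "ay": 0, "az": 0},
    {"grip": -1, "x": -4, "y": 0, "z": 3, "ax": 0, "ay": 0, "az": 0},
    {"grip": -1, "x": -5, "y": 0, "z": 3.8, "ax": 0, "ay": 0, "az": 0},
    {"grip": -1, "x": -6, "y": 0, "z": 4.5, "ax": 0, "ay": 0, "az": 0},
    {"grip": -1, "x": -7, "y": 0, "z": 5.3, "ax": 0, "ay": 0, "az": 0},
    {"grip": -1, "x": -7, "y": 0, "z": 5.3, "ax": 0, "ay": 0, "az": 0},
  ],
)

```text
time: 16.55
eef_pos: [0.6048, 0.0729, 0.0481]
tool_rot: [0.257, 2.48, -0.087]
force: [-0.5, -0.4, 0.0]
finger_gap: 0.0001
gripper_force: 0.2
```

Run:
```python
from h import *
show(); print(rk(sensors.state()['eef_pos']));
```

```text
t 16.55 p [0.6048 0.0729 0.0481] tilt 0.651 xdir yaw -0.207 F [-0.5 -0.4  0. ] gap 0.0001 j [ 0.15  0.12  1.86 -0.4   0.58 -0.94]
[[-0.017  -0.0001]]
```

>>> drive_tool(
  motion=[
    {"grip": -1, "x": -0.5, "y": 0, "z": 0.4, "ax": 0, "ay": 0, "az": 0},
    {"grip": -1, "x": -1, "y": 0, "z": 0.8, "ax": 0, "ay": 0, "az": 0},
    {"grip": -1, "x": -1.5, "y": 0, "z": 1.1, "ax": 0, "ay": 0, "az": 0},
    {"grip": -1, "x": -2, "y": 0, "z": 1.5, "ax": 0, "ay": 0, "az": 0},
    {"grip": -1, "x": -2.5, "y": 0, "z": 1.9, "ax": 0, "ay": 0, "az": 0},
    {"grip": -1, "x": -3, "y": 0, "z": 2.3, "ax": 0, "ay": 0, "az": 0},
    {"grip": -1, "x": -3, "y": 0, "z": 2.3, "ax": 0, "ay": 0, "az": 0},
    {"grip": -1, "x": -3, "y": 0, "z": 2.3, "ax": 0, "ay": 0, "az": 0},
  ],
)

```text
time: 17.55
eef_pos: [0.6085, 0.0721, 0.0481]
tool_rot: [0.257, 2.48, -0.087]
force: [0.2, 0.5, 0.4]
finger_gap: 0.0002
gripper_force: 0.2
```

Run:
```python
from h import *
show(); print(rk(sensors.state()['eef_pos']));
```

```text
t 17.55 p [0.6085 0.0721 0.0481] tilt 0.651 xdir yaw -0.207 F [0.2 0.5 0.4] gap 0.0002 j [ 0.15  0.13  1.85 -0.4   0.58 -0.94]
[[-0.0133 -0.0001]]
```

>>> drive_tool(
  motion=[
    {"grip": -1, "x": -0.5, "y": 0, "z": 0.4, "ax": 0, "ay": 0, "az": 0},
    {"grip": -1, "x": -1, "y": 0, "z": 0.8, "ax": 0, "ay": 0, "az": 0},
    {"grip": -1, "x": -1.3, "y": 0, "z": 1, "ax": 0, "ay": 0, "az": 0},
    {"grip": -1, "x": -1.6, "y": 0, "z": 1.2, "ax": 0, "ay": 0, "az": 0},
    {"grip": -1, "x": -1.6, "y": 0, "z": 1.2, "ax": 0, "ay": 0, "az": 0},
    {"grip": -1, "x": -1.6, "y": 0, "z": 1.2, "ax": 0, "ay": 0, "az": 0},
    {"grip": -1, "x": -1.6, "y": 0, "z": 1.2, "ax": 0, "ay": 0, "az": 0},
    {"grip": -1, "x": -1.6, "y": 0, "z": 1.2, "ax": 0, "ay": 0, "az": 0},
  ],
)

```text
time: 18.55
eef_pos: [0.6091, 0.072, 0.0478]
tool_rot: [0.258, 2.482, -0.087]
force: [-19.9, 1.4, 12.2]
finger_gap: 0.0001
gripper_force: 10.0
```

Run:
```python
from h import *
show(); print(rk(sensors.state()['eef_pos'])); a=snap('scene','s5');b=snap('side','d5')
r=lambda p,u,v,w,h,s:cv2.cvtColor(cv2.resize(p[v:v+h,u:u+w],None,fx=s,fy=s,interpolation=cv2.INTER_CUBIC),cv2.COLOR_RGB2BGR)
cv2.imwrite('pics/c7.png',np.hstack([r(a,180,190,80,80,5),r(b,255,150,80,80,5)]))
P=[wd(.0,0,.088),wd(.14,0,.088)]
print((proj('scene',P)-[180,190])*5,(proj('side',P)-[255,150])*5+[400,0])
```

```text
t 18.55 p [0.6091 0.072  0.0478] tilt 0.648 xdir yaw -0.207 F [-19.9   1.4  12.2] gap 0.0001 j [ 0.15  0.13  1.84 -0.39  0.58 -0.95]
[[-0.0126 -0.0001]]
[[262.40792806 217.02100557]
 [ 14.63902325 268.03691216]] [[496.21167649 144.162667  ]
 [678.60370355  78.05658017]]
```

View pics/c7.png

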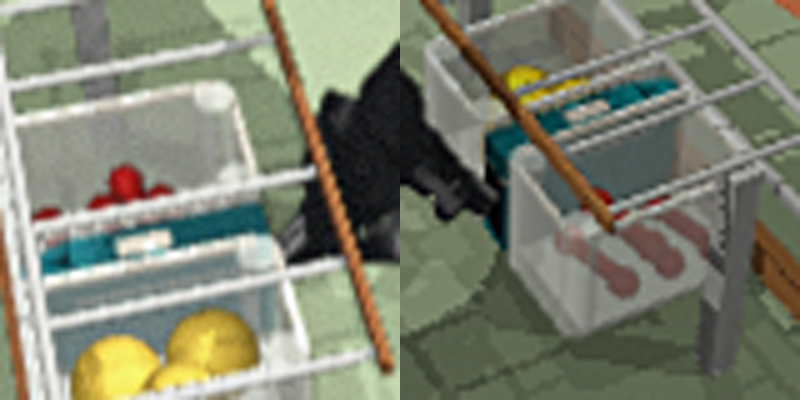

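The force rose to 20 N, so the nose is home against the back stop. The case stands between the bins with its rear flush. Backing off.

>>> drive_tool(
  motion=[
    {"grip": -1, "x": 3, "y": 0, "z": -2.3, "ax": 0, "ay": 0, "az": 0},
    {"grip": -1, "x": 8, "y": 0, "z": -6, "ax": 0, "ay": 0, "az": 0},
    {"grip": -1, "x": 16, "y": 0, "z": -12, "ax": 0, "ay": 0, "az": 0},
    {"grip": -1, "x": 24, "y": 0, "z": -18, "ax": 0, "ay": 0, "az": 0},
    {"grip": -1, "x": 32, "y": 0, "z": -24, "ax": 0, "ay": 0, "az": 0},
    {"grip": -1, "x": 40, "y": 0, "z": -30, "ax": 0, "ay": 0, "az": 0},
    {"grip": -1, "x": 48, "y": 0, "z": -36, "ax": 0, "ay": 0, "az": 0},
    {"grip": -1, "x": 56, "y": 0, "z": -43, "ax": 0, "ay": 0, "az": 0},
  ],
)

```text
time: 19.65
eef_pos: [0.5406, 0.0864, 0.0483]
tool_rot: [0.257, 2.48, -0.087]
force: [-0.5, -0.5, -0.2]
finger_gap: -0.0
gripper_force: 0.0
```

Run:
```python
from h import *
show(); print(rk(sensors.state()['eef_pos']))
a=snap('side','d6').astype(int);b=cv2.cvtColor(cv2.imread('pics/d5.png'),cv2.COLOR_BGR2RGB).astype(int)
# case displacement check after back-off: changed pixels in the top-of-case region (u 285-325)
print((np.abs(a-b).max(2)>40)[155:200,285:325].sum())
print(workorder.sign_off())
```

```text
t 19.65 p [0.5406 0.0864 0.0483] tilt 0.65 xdir yaw -0.207 F [-0.5 -0.5 -0.2] gap -0.0 j [ 0.21 -0.04  2.02 -0.45  0.6  -0.85]
[[-0.0827 -0.0001]]
11
the job is handed in; nothing more can be done
None
```

I handed the job in at about 20 s. The teal case stands upright between the two bins, nose against the back stop (push force rose to 20 N there) and rear about flush, and the gripper has let go and backed clear; no verdict came back.

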